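# Lock the build tray into its dock

### The arm

A 6-joint arm with a two-finger parallel gripper is mounted at the origin on the work surface. World frame = base frame: x ahead of the robot, y to its left, z up, the work surface at z = 0. Lengths are in m, angles in rad, forces in N, time in s.
With the tool pointing down it reaches from about 0.375 to 0.75 m from the base axis. Payload 9 kg.
Tool frame: the origin (TCP) lies between the finger pads; the fingertips stand bot.tip_reach ahead of it and the grasp point (between the pads) lies 8 mm behind it (bot.tip_reach is the distance from the TCP to the fingertips, in m); z points along the fingers, y is the direction in which the jaws open and shut (so a half turn about z gives the same grasp; the last joint's range is limited). The gripper opens to 85 mm and grips with 20 to 120 N. Pads are 22 mm wide; open, the fingers measure 114 mm over their backs; the gripper's body (76 mm by 85 mm) begins 54 mm behind the grasp point. The pads swing forward as they close: fully open they stand 13 mm farther back than shut.
Start: joints at [-1.446, 0.104, 0.097, 1.564, 0, 1.353], TCP at [0.202, -0.565, 0.202] pointing down, gripper open.
Joint ranges: [-2.99, 2.99], [-0.84, 1.86], [-1.1, 1.16], [-1.84, 2.11], [-1.51, 1.56], [-3.14, 3.14]. Speed limits (rad/s): [2.22, 2.22, 2.57, 3.14, 3.14, 3.14].

### API

Orientations are given as a 3x3 rotation matrix whose columns are the frame's x, y, z axes.
In Python, from cell import observe, grab_frame, camera_info, hand_in, bot gives the robot as it stands. The module is installed in compiled form; this text tells all that it offers.
- The arm moves only by the tool jog_arm, never from a script. Its argument "commands" is a list that holds one entry, the list of rows, each a list of 4 numbers: the shift along the world's x, y, z in m, then the turn about the world's z in degrees. A call has 1 to 10 rows; each row shifts and turns the commanded pose from where the row before left it; what a row does not reach is not made up. A row lasts 1/8 s, in which the tool goes at most 62.5 mm and 10.7 degrees, less where a joint would pass 70% of its speed; a pose out of reach is approached as far as the arm can. A call is refused whole if a number of a shift passes 0.0625 or a number of a turn 10.7, either way. A call with a gripper value outside its range is refused whole. "fingers" is the opening, from 0 (shut) to 1 (fully open), set as the call begins (left out, the last holds). The fingers move at their own pace and stop on an object; "grip_force" is the grip in N (left out, the last holds). Time passes only in rows, so rows that do not move let the fingers close. It gives the time, the measured TCP pose, the force and the opening at its end, in the units of the state.
- observe(): the state, without advancing time (a new reading comes with each control period).
- grab_frame(name): name is "scene" or "top" or "wrist"; returns the picture (480x640x3 uint8, red, green, blue); there is no depth.
- camera_info(name): a dict with "intrinsics" (3x3 intrinsics, pixels), "k1" (the pictures are not rectified: a ray, as slopes to the right and down, at radius r is drawn at 1 + k1 r^2 times it, then the intrinsics apply), "pose" (4x4, takes a point from camera to world coordinates); the wrist camera has in their place "tool_from_camera" (4x4, takes a point from camera to tool coordinates, whose origin is the TCP and whose axes are the flange's). Camera axes: x right, y up, looking along -z (the intrinsics and any distortion apply to the point x, -y, -z); pixel columns grow to the right and rows downward; lengths in m; the calibration is good to about 2 mm. A picture is of the moment at which its call begins: read the wrist's pose just before it. camera_info takes no time and is no camera call.
- hand_in(): hands the job in, once; it reports no verdict.
The state is a dict: "time": time; "joint_pos": joint angles; "joint_vel": joint speeds; "effort": joint torques, N m; "ee_pos": TCP position; "ee_rot": TCP orientation; "ft_force": force on the tool from outside, world axes, zero at the start; "moment": the same for the moment, N m; "gripper_width": opening from 0.0 (shut) to 1.0 (fully open).
Only numpy, scipy, OpenCV 4.12 (cv2) and the standard library are available. Lean on these libraries where they do the work, as an engineer would, in place of code of your own. Each camera call takes 0.05 s, during which the arm holds its last target.

### The job

The build tray with the black printed parts sits in its aluminium dock and has to be locked for finishing. With your fingertips, turn the orange slotted disc by its black posts until the slot lines up with the steel bar, then push the bar by its red tab through the disc and the tray's staple until it is fully home, and move clear. Push only: do not pinch or lift anything, go gently, and leave the tray and the things around it where they are.

Things in the scene. Friction and masses are not known exactly. Their poses are not given: they have to be found in the camera images.
- dock: Fixed aluminium base plate, 150 (x) by 495 (y, -260 to +235) by 12 mm; yaw varies. Origin on the table, under the disc's axis; z up. The bar slides along x = 0 towards the dock's +y, over the disc, into the tray's staple. Guide rails (17 mm either side of x = 0, tops 28 mm above the table) run from y -235 to -50. The tray lies at y +77 to +217; printed parts on it reach 100 mm above the table.
- disc (a joint): Angle (rad) of the orange disc about its vertical axis, growing anticlockwise from above. At 0 and at pi the slot lies along the bar line; it starts between, at 0.55 to 2.59. Turns freely either way, stays where left (friction 0.05 N m, about 2 N at a post). The bar cannot enter unless the slot faces it; its tapered nose draws straight the last 0.15 rad or so.
- disc_center (a point): On the disc's axis at the top of its two orange halves, 34 mm above the table. Turns with the disc: y lies along the slot, x points to post_a. Disc diameter 84 mm; the slot runs straight across its middle between the halves, 17 mm wide, mouths flared to 29 mm.
- post_a (a point): Top centre of an upright black finger post on the disc: 10 mm diameter, 34 to 66 mm above the table, 29 mm from the disc's axis on the disc's +x, at right angles to the slot. Push it sideways to turn the disc. With the slot aligned, the two posts stand either side of the bar line.
- post_b (a point): Top centre of the other black finger post, same size, 29 mm from the axis on the disc's -x, opposite to post_a.
- bar (a joint): Slide of the lock bar along the dock's +y, in m: starts at 0 to 0.02 (nose outside the disc), 0.14 is fully home against a slightly springy buffer (pushed a few mm beyond, it comes back to 0.14), nose past the tray's staple. Sliding friction about 2 N; stays where it is left. The bar is 12 mm wide, 12 mm high (20 to 32 mm above the table) and 165 mm long.
- bar_tab (a point): Middle of the rear (dock -y) face of the red push tab, 70 mm above the table; push it towards dock +y. The tab is a plate 36 mm wide across the bar, 8 mm thick along it, 32 to 76 mm above the table. This face is at dock y -224 mm when bar is 0, -84 mm when home. Behind it are only 11 mm of bar end, the low rails and the plate.
- bar_nose (a point): Tip of the bar's tapered nose, at mid-height, 26 mm above the table. At dock y -70 mm when bar is 0, +70 mm when home.
- tray: Dark build tray, 130 by 140 by 6 mm, about 0.9 kg, lying loose in low locators on the dock with two black printed cups on it; a steel staple (20 mm gap) on its near side, at dock y +50 to +62 mm, takes the bar. Same frame as the dock, but its origin is 12 mm above the table. Must stay put (up to 4 mm of play).
- scraper: Bystander: spatula-shaped scraper, 200 mm long, lying along its x, on the table. Origin on the underside.
- driver: Bystander: blue screwdriver, 170 mm long, lying along its x, on the table.
- glue: Bystander: white bottle with an orange cap, 42 mm diameter, 85 mm tall, standing on the table. Origin at its foot.
- spool: Bystander: small orange and black spool lying flat, 100 mm diameter, 44 mm high. Origin under its centre.
- gear: Bystander: blue printed gear, 50 mm diameter, 26 mm high, on the table.
- nozzle: Bystander: brass nozzle block, 24 mm diameter, 34 mm high, standing on the dock's plate beside the bar.
- clip: Bystander: green printed clip, 20 by 50 mm, 28 mm high, lying on the dock's plate beside the bar, on the other side.
There are look-alikes about, which are no part of the job. There is more than one size of the tray; the job needs the smallest.

How it is judged:
By the outcome, as a careful person would: the job done as asked, in the order asked, and still so for the second after the job is handed in, with the robot touching nothing.
It also fails if it takes over 48 s, if anything falls off the work surface, if the arm or the gripper's body presses on something with over 40 N, if the wrist force passes 120 N, or if a joint passes its speed limit or range.

## Working session

There is one attempt and no reset: what is moved stays moved. The work goes in short steps, Python scripts to look and compute and a tool call to move; the robot and the scene stay as the last step left them, time stands still between calls to the robot, and variables do not carry over. Pictures are saved under pics/ and viewed, and the job is handed in when it is done.

Besides the shell and the picture viewer there is one more tool, called after "Call:" as name(argument=value, ...) on one line, values as JSON. jog_arm: Moves the arm, as the interface text tells. Its arguments: {"type":"object","properties":{"commands":{"type":"array"},"fingers":{"type":"number"},"grip_force":{"type":"number"}},"required":["commands"]}

```bash
mkdir -p pics; ls; cat > h.py <<'E'
import numpy as np, cv2
from cell import observe, grab_frame, camera_info, bot
def save(n,im): cv2.imwrite('pics/'+n+'.png', cv2.cvtColor(im,cv2.COLOR_RGB2BGR))
def cam(name,st=None):
    c=camera_info(name); K=np.array(c['intrinsics']); k1=c['k1']
    if 'pose' in c: P=np.array(c['pose'])
    else:
        T=np.eye(4);T[:3,:3]=st['ee_rot'];T[:3,3]=st['ee_pos'];P=T@np.array(c['tool_from_camera'])
    return K,k1,P
def ray(C,u,v):
    K,k1,P=C
    d=np.array([(u-K[0,2])/K[0,0],(v-K[1,2])/K[1,1]]);s=d.copy()
    for _ in range(30): s=d/(1+k1*(s@s))
    r=P[:3,:3]@np.array([s[0],-s[1],-1]); return P[:3,3],r
def onz(C,u,v,z):
    o,r=ray(C,u,v); return o+r*(z-o[2])/r[2]
def proj(C,p):
    K,k1,P=C
    q=P[:3,:3].T@(np.asarray(p)-P[:3,3]); s=np.array([q[0],-q[1]])/-q[2]
    s=s*(1+k1*(s@s)); return K[0,0]*s[0]+K[0,2],K[1,1]*s[1]+K[1,2]
E
python3 - <<'E'
from h import *
st=observe();print(st['time'],bot.tip_reach,[a for a in dir(bot) if a[0]!='_'],np.round(st['ee_rot'],3),st['gripper_width'])
for n in('top','scene'):
    save(n+'0',grab_frame(n)); c=cam(n);print(n,c[0],c[1],np.round(c[2],3))
E
```

```text
pics
0.0 0.011 ['PlanningError', 'tip_reach'] [[ 0.942  0.336 -0.   ]
 [ 0.336 -0.942  0.001]
 [ 0.    -0.001 -1.   ]] 1.0016541241166665
top [[438.40733691   0.         322.27483506]
 [  0.         438.40733691 238.22857372]
 [  0.           0.           1.        ]] -0.030750551662259085 [[ 1.00e-03  9.88e-01 -1.56e-01  4.24e-01]
 [-9.99e-01 -4.00e-03 -3.20e-02 -1.11e-01]
 [-3.20e-02  1.56e-01  9.87e-01  1.01e+00]
 [ 0.00e+00  0.00e+00  0.00e+00  1.00e+00]]
scene [[452.32903116   0.         317.19807136]
 [  0.         452.32903116 243.5518845 ]
 [  0.           0.           1.        ]] -0.06663064247768459 [[-0.576 -0.48   0.661  1.156]
 [ 0.817 -0.338  0.467  0.323]
 [-0.     0.809  0.587  0.605]
 [ 0.     0.     0.     1.   ]]
```

View pics/top0.png

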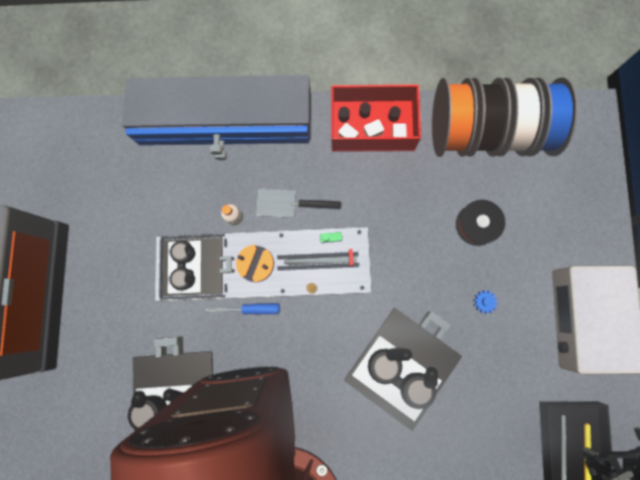

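View pics/scene0.png

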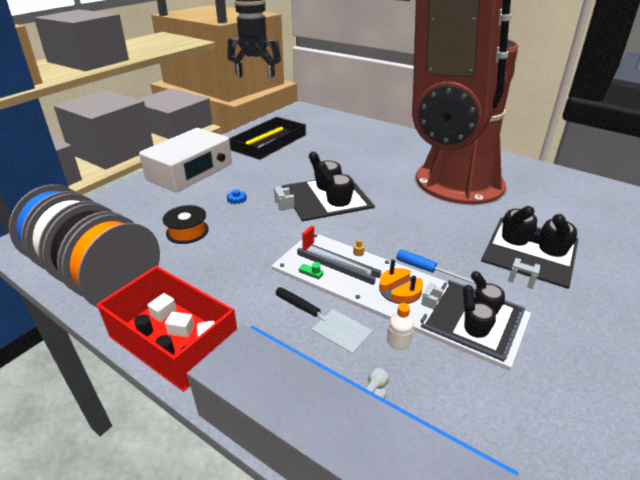

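The trays are: the docked one at top (190,265), a loose one at (172,390), and a larger loose one at (403,368). The orange look-alikes are the glue cap (230,212), the spool roll (483,222) and the reel (458,118). The red look-alike is the bin (375,118). The disc I want is at (254,264) and the red tab at (351,257), both on the dock. I'll crop in to check.

```bash
python3 - <<'E'
from h import *
t=cv2.imread('pics/top0.png')[215:315,145:385]; cv2.imwrite('pics/crop0.png',cv2.resize(t,None,fx=3.3,fy=3.3,interpolation=cv2.INTER_CUBIC))
s=cv2.imread('pics/scene0.png')[215:365,260:535]; cv2.imwrite('pics/crops0.png',cv2.resize(s,None,fx=2.9,fy=2.9,interpolation=cv2.INTER_CUBIC))
im=cv2.imread('pics/top0.png');hsv=cv2.cvtColor(im,cv2.COLOR_BGR2HSV);C=cam('top')
m=cv2.inRange(hsv,(8,120,120),(22,255,255));m[:, :220]=0;m[:,290:]=0;m[:235]=0;m[300:]=0
ys,xs=np.nonzero(m);h=cv2.convexHull(np.c_[xs,ys].astype(np.float32));(cx,cy),r=cv2.minEnclosingCircle(h);print('disc',cx,cy,r,onz(C,cx,cy,.034))
e=cv2.fitEllipse(h);print(e,onz(C,*e[0],.034))
m=cv2.inRange(hsv,(0,150,100),(6,255,255))|cv2.inRange(hsv,(174,150,100),(180,255,255));m[:235]=0;m[300:]=0
n,l,s,c=cv2.connectedComponentsWithStats(m)
for i in range(1,n):
  if s[i,4]>8:print('red',s[i],c[i],onz(C,*c[i],.07))
S=cv2.imread('pics/scene0.png');hs=cv2.cvtColor(S,cv2.COLOR_BGR2HSV);C2=cam('scene')
m=cv2.inRange(hs,(0,150,80),(6,255,255))|cv2.inRange(hs,(174,150,80),(180,255,255));m[:215]=0;m[262:]=0;m[:,:285]=0;m[:,335:]=0
n,l,s,c=cv2.connectedComponentsWithStats(m)
for i in range(1,n):
  if s[i,4]>8:print('redS',s[i],c[i],onz(C2,*c[i],.056))
# dock plate: bright mask
m=cv2.inRange(hsv,(0,0,175),(180,40,255));m[:220]=0;m[305:]=0;m[:,:150]=0;m[:,380:]=0
n,l,s,c=cv2.connectedComponentsWithStats(m);i=1+np.argmax(s[1:,4]);k=(l==i)
ys,xs=np.nonzero(k);print(s[i]);b=cv2.boxPoints(cv2.minAreaRect(np.c_[xs,ys].astype(np.float32)));print(b);print([np.round(onz(C,*p,.012),4) for p in b])
E
```

```text
disc 254.5504150390625 263.211181640625 17.960887908935547 [0.52131816 0.07211826 0.034     ]
((254.41064453125, 263.05706787109375), (34.8488883972168, 35.80034255981445), 89.85942077636719) [0.52166633 0.07244327 0.034     ]
redS [302 226  12  24 198] [307.77272727 237.14141414] [ 0.5304396  -0.14254112  0.056     ]
[ 223  227  149   71 6784]
[[220.4697  232.27211]
 [368.75394 226.09358]
 [371.5009  292.0208 ]
 [223.21664 298.19934]]
[array([0.596 , 0.1581, 0.012 ]), array([ 0.609 , -0.1868,  0.012 ]), array([ 0.4578, -0.1907,  0.012 ]), array([0.4436, 0.1462, 0.012 ])]
```

View pics/crop0.png

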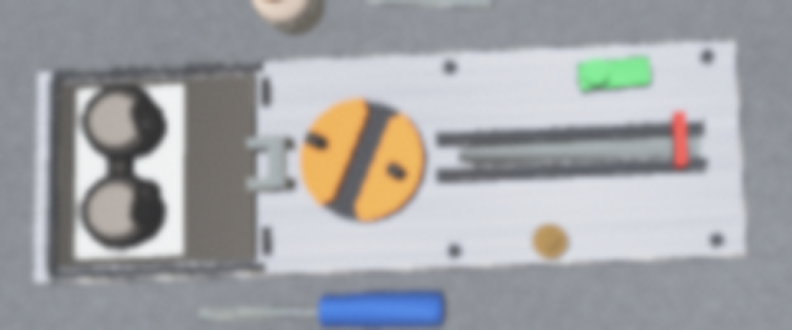

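View pics/crops0.png

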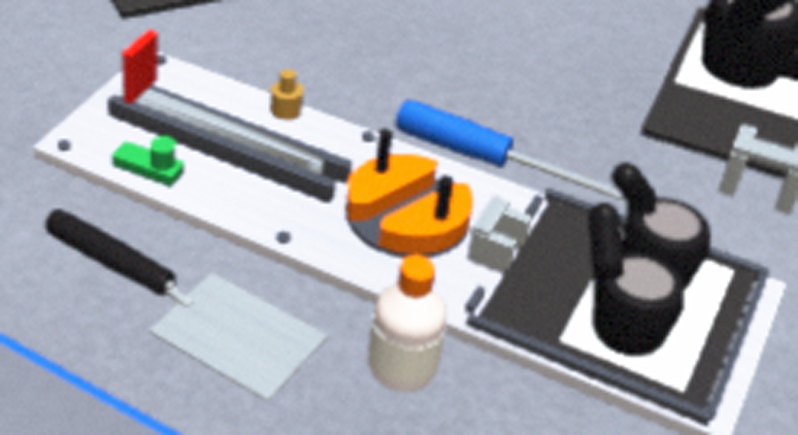

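The crop confirms the choice: the disc is in the dock, with its slot about 67° off the bar line and the tab at the rear. I'll move to a viewing pose with the fingers shut, turning the tool so that its y axis lies across the bar.

```bash
python3 - <<'E'
from h import *
print(np.round(camera_info('wrist')['tool_from_camera'],3))
E
```

```text
[[-0.     0.946  0.323  0.085]
 [ 1.     0.001 -0.001 -0.001]
 [-0.001  0.323 -0.946 -0.171]
 [ 0.     0.     0.     1.   ]]
```

Call:
jog_arm(commands=[[[0.022,0.035,0.005,7.3],[0.022,0.035,0.005,7.3],[0.022,0.035,0.005,7.3],[0.022,0.035,0.005,7.3],[0.022,0.035,0.005,7.3],[0.022,0.035,0.005,7.3],[0.022,0.035,0.005,7.3],[0.022,0.035,0.005,7.3],[0.022,0.035,0.005,7.3],[0.022,0.035,0.005,7.0]]], fingers=0, grip_force=20)

```text
time: 1.35
ee_pos: [0.4221, -0.2138, 0.2523]
ee_rot: [[-0.045, 0.999, -0.0], [0.999, 0.045, 0.0], [0.0, -0.0, -1.0]]
ft_force: [-0.5, -0.9, -0.5]
gripper_width: 0.001
```

Call:
jog_arm(commands=[[[0.025,0.05,0,0],[0.025,0.05,0,0],[0.025,0.05,0,0],[0.025,0.05,0,0],[0,0,0,0],[0,0,0,0]]])

```text
time: 2.1
ee_pos: [0.5214, -0.0152, 0.2521]
ee_rot: [[-0.042, 0.999, -0.001], [0.999, 0.042, -0.0], [-0.0, -0.001, -1.0]]
ft_force: [0.1, -0.8, -0.6]
gripper_width: -0.002
```

```bash
python3 - <<'E'
from h import *
import pickle
st=observe();im=grab_frame('wrist');save('w1',im);pickle.dump(st,open('st1.pkl','wb'));print(st['time'],st['ee_pos'])
E
```

```text
2.1 [ 0.52140321 -0.0152017   0.25205077]
```

View pics/w1.png

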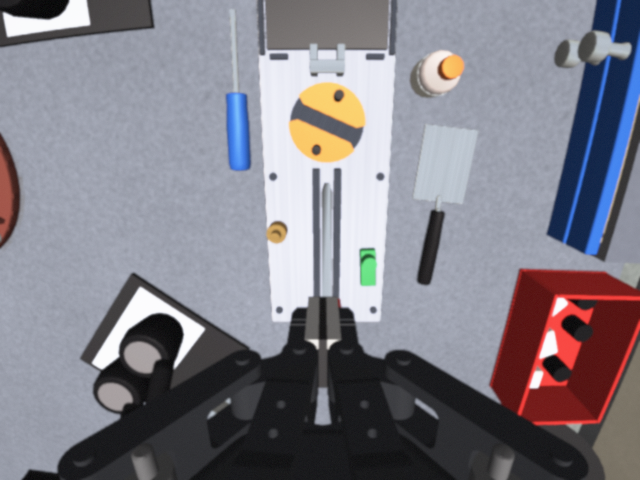

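The wrist picture shows the disc centre at about (327,122), post tops at about (339,95) and (316,150), and the nose at about (327,184). The tab is half hidden behind the fingers at (335,303).

```bash
python3 - <<'E'
from h import *
import pickle
st=pickle.load(open('st1.pkl','rb'));C=cam('wrist',st)
im=cv2.imread('pics/w1.png');hsv=cv2.cvtColor(im,cv2.COLOR_BGR2HSV)
c=im[70:340,240:420];cv2.imwrite('pics/w1c.png',cv2.resize(c,None,fx=2.2,fy=2.2,interpolation=cv2.INTER_CUBIC))
m=cv2.inRange(hsv,(8,100,120),(24,255,255));m[:75]=0;m[170:]=0;m[:,:280]=0;m[:,375:]=0
ys,xs=np.nonzero(m);h=cv2.convexHull(np.c_[xs,ys].astype(np.float32));e=cv2.fitEllipse(h);print(e,onz(C,*e[0],.034))
# orange points on plane -> circle
P=np.array([onz(C,x,y,.034)[:2] for x,y in h[:,0]]);(cx,cy),r=cv2.minEnclosingCircle(P.astype(np.float32)*1000);print('circ mm',cx,cy,r)
d=((hsv[:,:,2]<75)).astype(np.uint8);M=np.zeros_like(d);cv2.ellipse(M,(int(e[0][0]),int(e[0][1])),(36,36),0,0,360,1,-1);d&=M
n,l,s,cc=cv2.connectedComponentsWithStats(d)
for i in range(1,n):
  if s[i,4]>15:
    print(s[i],cc[i],onz(C,*cc[i],.05)[:2])
    if s[i,4]>300:
      ys,xs=np.nonzero(l==i);Q=np.array([onz(C,x,y,.034)[:2] for x,y in zip(xs,ys)]);
      w,v=np.linalg.eigh(np.cov(Q.T));dd=v[:,1];print('slotdir',dd,Q.mean(0),np.arctan2(-dd[0],dd[1]))
# plate edges
g=cv2.inRange(hsv,(0,0,170),(180,40,255))
L=[];R=[]
for v in range(190,290,4):
  row=np.nonzero(g[v,245:420])[0]+245; L.append(onz(C,row[0],v,.012)[:2]);R.append(onz(C,row[-1],v,.012)[:2])
for A in(L,R):
  A=np.array(A);p=np.polyfit(A[:,1],A[:,0],1);print('edge yaw',np.arctan(-p[0]),'x at y=.072',np.polyval(p,.072),np.std(A[:,0]-np.polyval(p,A[:,1])))
# tip of tool projected
for z in (.011,0,-.01): 
  p=np.array(st['ee_pos'])+np.array(st['ee_rot'])@[0,0,z];print('tip',z,proj(C,p))
print(proj(C,(.5304,-.144,.07)))
E
```

```text
((326.5652160644531, 122.01972961425781), (75.26422119140625, 78.85563659667969), 1.2631958723068237) [0.52349062 0.07558766 0.034     ]
circ mm 523.5322265625 74.43302917480469 41.01539611816406
edge yaw -0.031944845871304195 x at y=.072 0.4309069157415582 4.091200489079235e-05
edge yaw 0.09439580186560113 x at y=.072 0.6341179026297905 0.0015503214334132505
tip 0.011 (np.float64(320.1523252143793), np.float64(279.7961404933087))
tip 0 (np.float64(320.04771956702365), np.float64(288.1742846613626))
tip -0.01 (np.float64(319.9424060271192), np.float64(296.6202841030681))
(np.float64(324.3655678486281), np.float64(317.7675587904171))
```

View pics/w1c.png

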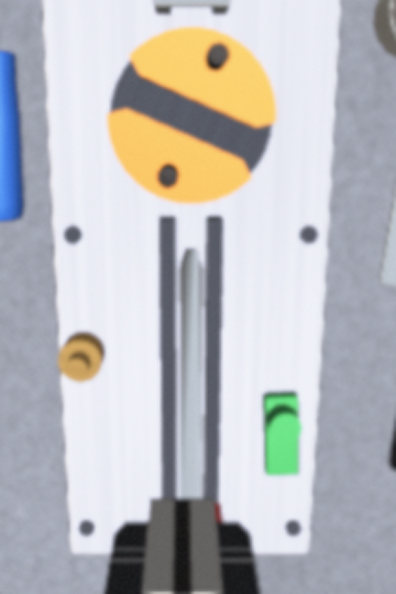

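```bash
python3 - <<'E'
from h import *
import pickle
st=pickle.load(open('st1.pkl','rb'));C=cam('wrist',st);print(C[0],C[1],np.round(C[2],3))
R=np.array(st['ee_rot']);t=np.array(st['ee_pos'])
for x in(-.011,0,.011):
  for z in(.011,-.02): print(x,z,np.round([proj(C,t+R@[x,y,z]) for y in(-.0145,.0145)],1).tolist())
for uv in [(339,95),(316,150),(339,95),(316,150)]: print(onz(C,*uv,.062))
print(onz(C,327,183,.026), [np.round(proj(C,(x,y,.066)),1) for x,y in ((.5235,.0745),)])
E
python3 - <<'E'
import cv2
c=cv2.imread('pics/w1.png')[270:400,240:420];cv2.imwrite('pics/w1t.png',cv2.resize(c,None,fx=4,fy=4,interpolation=cv2.INTER_CUBIC))
E
```

```text
[[341.42687215   0.         322.35968263]
 [  0.         341.42687215 243.96307165]
 [  0.           0.           1.        ]] -0.06414373045876445 [[ 0.999 -0.039 -0.013  0.519]
 [ 0.041  0.945  0.324  0.07 ]
 [ 0.    -0.325  0.946  0.423]
 [ 0.     0.     0.     1.   ]]
-0.011 0.011 [[295.9, 296.6], [344.5, 296.5]]
-0.011 -0.02 [[291.6, 324.9], [348.2, 324.9]]
0 0.011 [[295.4, 279.8], [344.9, 279.8]]
0 -0.02 [[290.9, 306.0], [348.8, 305.9]]
0.011 0.011 [[294.9, 262.4], [345.3, 262.4]]
0.011 -0.02 [[290.2, 286.1], [349.4, 286.1]]
[0.53426792 0.10115104 0.062     ]
[0.5135691  0.04729027 0.062     ]
[0.53426792 0.10115104 0.062     ]
[0.5135691  0.04729027 0.062     ]
[0.52711484 0.00830089 0.026     ] [array([326.9, 122.7])]
```

View pics/w1t.png

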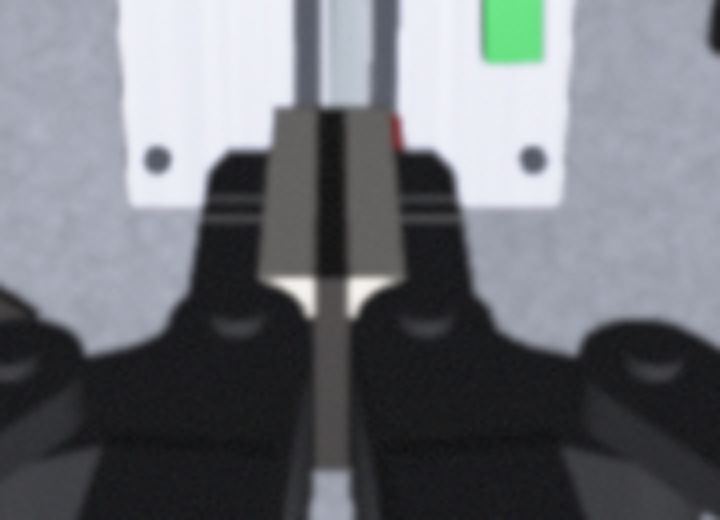

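The fingertips show at row 297, which is lower than the tip model predicts. I'll cross-check from the fixed cameras.

```bash
python3 - <<'E'
from h import *
st=observe();im=grab_frame('scene');C=cam('scene');R=np.array(st['ee_rot']);t=np.array(st['ee_pos'])
save('s1',im)
u,v=proj(C,t);print(u,v)
for x in(-.011,.011):
  for z in(.011,-.009,-.034):print(x,z,np.round(proj(C,t+R@[x,0,z]),1), (np.round(proj(C,t+R@[x,0,z]),1)-[int(u)-60,int(v)-60])*5)
c=im[int(v)-60:int(v)+60,int(u)-60:int(u)+60];save('s1c',cv2.resize(c,None,fx=5,fy=5,interpolation=cv2.INTER_CUBIC))
E
```

```text
368.2198241419871 166.7068744060108
-0.011 0.011 [362.3 170.8] [271.5 324. ]
-0.011 -0.009 [362.9 160.5] [274.5 272.5]
-0.011 -0.034 [363.8 147.1] [279.  205.5]
0.011 0.011 [373.4 174. ] [327. 340.]
0.011 -0.009 [374.2 163.5] [331.  287.5]
0.011 -0.034 [375.3 150.1] [336.5 220.5]
```

View pics/s1c.png

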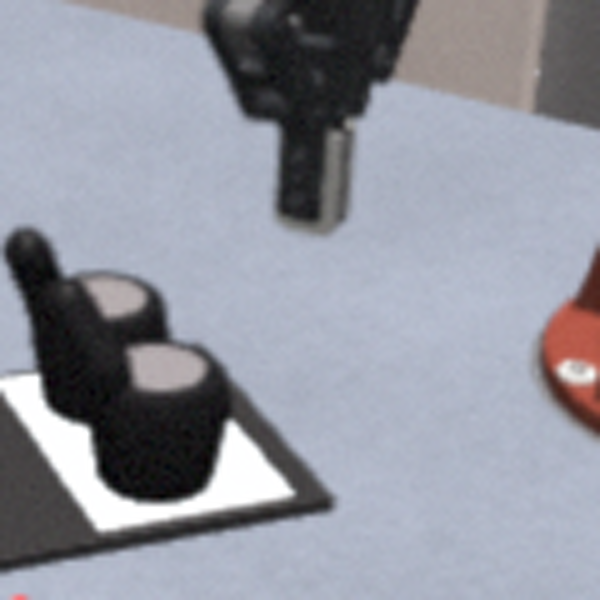

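```bash
python3 - <<'E'
from h import *
C=cam('scene');t=np.array([.202,-.565,.202]);R=np.array([[.942,.336,0],[.336,-.942,0],[0,0,-1]])
im=cv2.imread('pics/scene0.png');
for z in(.011,-.002,-.03,-.06):
  for y in(-.0425,.0425,-.057,.057):
    p=proj(C,t+R@[0,y,z]);print(z,y,np.round(p,1),np.round((np.array(p)-[200,0])*5))
c=im[0:110,200:310];cv2.imwrite('pics/s0c.png',cv2.resize(c,None,fx=5,fy=5,interpolation=cv2.INTER_CUBIC))
E
```

```text
0.011 -0.0425 [269.9  97.5] [349. 487.]
0.011 0.0425 [242.3  95.1] [212. 476.]
0.011 -0.057 [274.7  97.9] [373. 489.]
0.011 0.057 [237.7  94.7] [189. 474.]
-0.002 -0.0425 [269.6  92.9] [348. 465.]
-0.002 0.0425 [241.9  90.7] [210. 453.]
-0.002 -0.057 [274.4  93.3] [372. 467.]
-0.002 0.057 [237.3  90.3] [187. 451.]
-0.03 -0.0425 [269.  83.] [345. 415.]
-0.03 0.0425 [241.   80.9] [205. 405.]
-0.03 -0.057 [273.9  83.4] [370. 417.]
-0.03 0.057 [236.4  80.6] [182. 403.]
-0.06 -0.0425 [268.4  72.2] [342. 361.]
-0.06 0.0425 [240.1  70.2] [200. 351.]
-0.06 -0.057 [273.3  72.5] [367. 363.]
-0.06 0.057 [235.3  69.9] [177. 349.]
```

View pics/s0c.png

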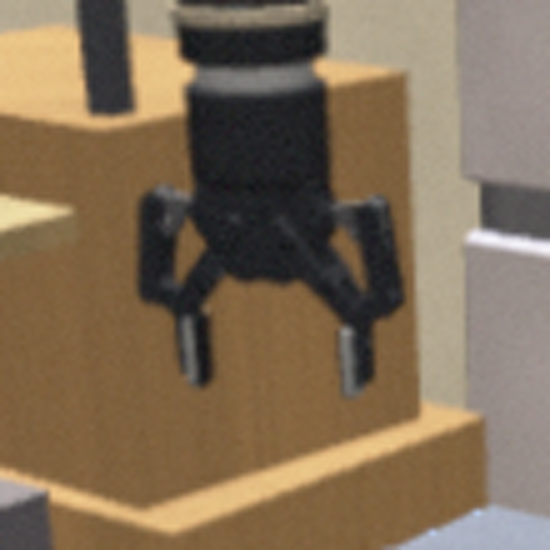

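Both cameras show the shut fingertips about 30 mm behind the reported TCP, and the open tips about 43 mm behind, rather than 11 mm ahead. I'll go by the pictures, lower in stages and check as I go.

Call:
jog_arm(commands=[[[0.004,0.013,-0.045,0],[0.004,0.013,-0.045,0],[0.004,0.013,-0.045,0],[0.004,0.013,-0.045,0],[0,0,0,0],[0,0,0,0]]])

```text
time: 2.95
ee_pos: [0.5384, 0.0357, 0.0744]
ee_rot: [[-0.04, 0.999, 0.002], [0.999, 0.04, -0.001], [-0.001, 0.002, -1.0]]
ft_force: [0.1, -0.0, 0.3]
gripper_width: -0.002
```

```bash
cat > look.py <<'E'
import sys
from h import *
n=sys.argv[1];st=observe();im=grab_frame('scene');C=cam('scene');R=np.array(st['ee_rot']);t=np.array(st['ee_pos'])
print(st['time'],np.round(t,4),np.round(st['ft_force'],1))
for z in(.011,-.031):
  for x in(-.011,.011):print('tip',z,x,np.round((np.array(proj(C,t+R@[x,0,z]))-[260,160])*2.9))
save(n,cv2.resize(im[160:360,260:530],None,fx=2.9,fy=2.9,interpolation=cv2.INTER_CUBIC))
w=grab_frame('wrist');save(n+'w',cv2.resize(w[70:340,200:460],None,fx=2.2,fy=2.2,interpolation=cv2.INTER_CUBIC))
E
python3 look.py a1
```

```text
2.95 [0.5384 0.0357 0.0744] [ 0.1 -0.   0.3]
tip 0.011 -0.011 [335. 304.]
tip 0.011 0.011 [365. 316.]
tip -0.031 -0.011 [340. 253.]
tip -0.031 0.011 [371. 264.]
```

View pics/a1.png

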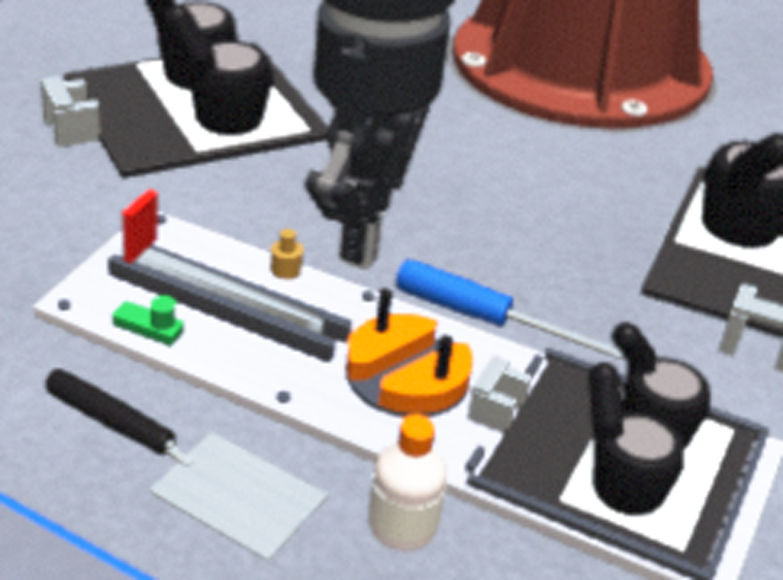

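View pics/a1w.png

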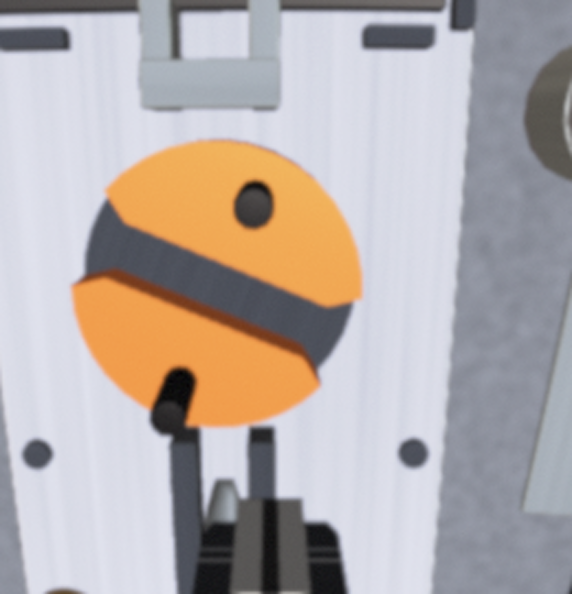

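The tips match the -31 mm model, so they're now about 105 mm above the table. I'll use this closer view to refine the post positions.

```bash
python3 - <<'E'
from h import *
st=observe();C=cam('wrist',st)
b=onz(C,276.4,260,.066)[:2];a=onz(C,315.5,165,.066)[:2];d=a-b
print(a,b,(a+b)/2,np.linalg.norm(d),np.arctan2(d[1],d[0]))
print('staple',onz(C,264,112,.05)[:2],onz(C,327,112,.05)[:2])
print('rails end', onz(C,284,266,.028)[:2],onz(C,319,266,.028)[:2])
R=np.array(st['ee_rot']);o,r=ray(C,322.5,297)
q=R.T@(o-st['ee_pos']);qr=R.T@r
for x in(.011,):print('tip tool', q+qr*(x-q[0])/qr[0])
E
```

```text
[0.53435912 0.10179464] [0.51391905 0.04799928] [0.52413909 0.07489696] 0.057547693989372734 1.2076844861491993
staple [0.50532305 0.12749381] [0.53944166 0.12871935]
rails end [0.51442684 0.02842914] [0.53863166 0.02935566]
tip tool [ 0.011       0.00132566 -0.03129644]
```

Call:
jog_arm(commands=[[[0,0,-0.02,0],[0,0,-0.02,0],[0,0,-0.02,0],[0,0,0,0],[0,0,0,0]]])

```text
time: 3.68
ee_pos: [0.5376, 0.0369, 0.0125]
ee_rot: [[-0.041, 0.999, -0.0], [0.999, 0.041, 0.0], [0.0, -0.0, -1.0]]
ft_force: [0.1, -0.3, 0.5]
gripper_width: -0.0
```

```bash
python3 look.py a2
```

```text
3.675 [0.5376 0.0369 0.0125] [ 0.1 -0.3  0.5]
tip 0.011 -0.011 [330. 375.]
tip 0.011 0.011 [359. 386.]
tip -0.031 -0.011 [335. 328.]
tip -0.031 0.011 [365. 339.]
```

View pics/a2.png

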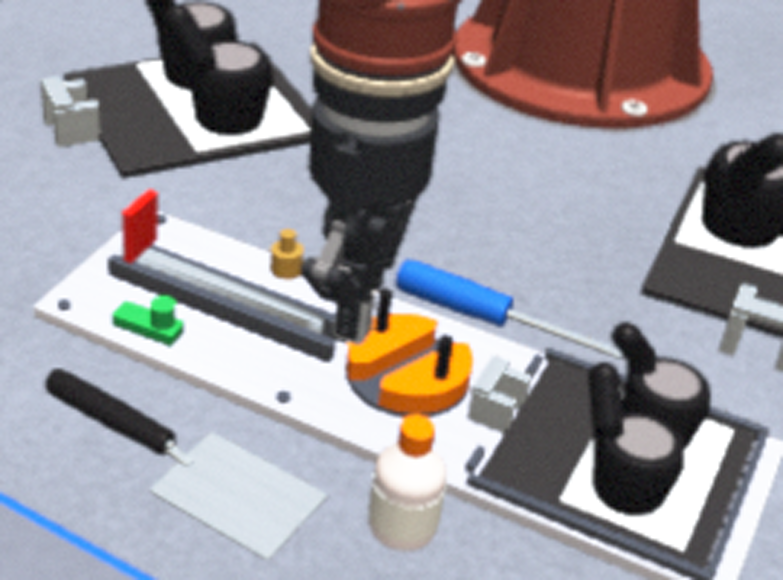

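View pics/a2w.png

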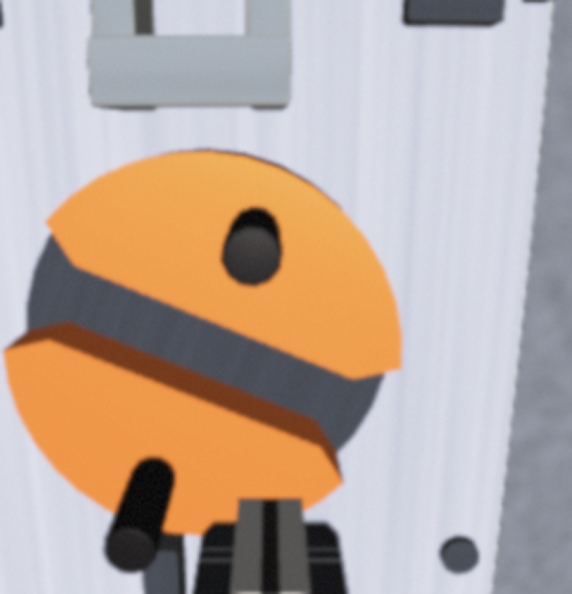

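The tip is at z ≈ 43 mm beside the near post, clear of the disc and the nose. Next I push the post clockwise around its arc.

Call:
jog_arm(commands=[[[-0.005,0.002,0,0],[-0.005,0.002,0,0],[-0.0045,0,0,0],[-0.0045,0,0,0],[-0.005,0.001,0,0],[-0.005,0.0015,0,0],[-0.004,0.0025,0,0],[-0.004,0.003,0,0],[0,0,0,0],[0,0,0,0]]])

```text
time: 5.03
ee_pos: [0.5002, 0.0491, 0.0122]
ee_rot: [[-0.041, 0.999, -0.001], [0.999, 0.041, 0.0], [0.0, -0.001, -1.0]]
ft_force: [0.9, -0.7, -0.5]
gripper_width: -0.004
```

```bash
python3 look.py a3
```

```text
5.025 [0.5002 0.0491 0.0122] [ 0.9 -0.7 -0.5]
tip 0.011 -0.011 [372. 353.]
tip 0.011 0.011 [400. 364.]
tip -0.031 -0.011 [377. 306.]
tip -0.031 0.011 [407. 317.]
```

View pics/a3w.png

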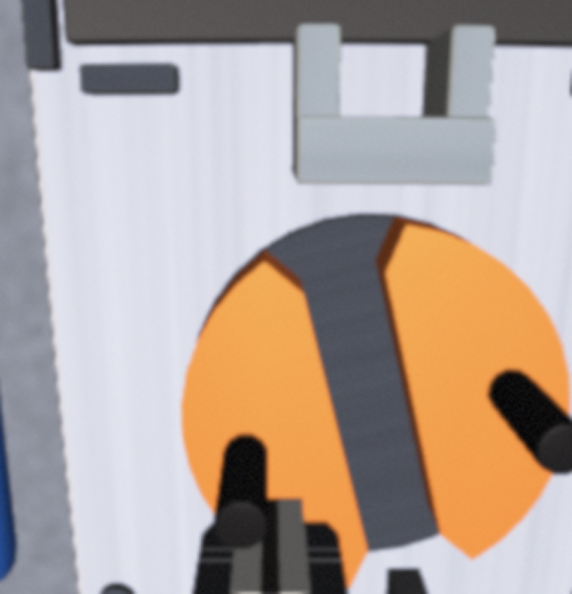

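The disc has turned most of the way. The post tops are at about (309,307) and (455,273) in full-frame pixels. I'll measure the angle left.

```bash
python3 - <<'E'
from h import *
st=observe();C=cam('wrist',st)
b=onz(C,309.5,306.8,.066)[:2];a=onz(C,455.5,273.2,.066)[:2];d=a-b
print(a,b,(a+b)/2,np.linalg.norm(d),np.arctan2(d[1],d[0]))
# slot edges at z=.034: left edge (303,290)-(369,550); right edge (381,268)-(440,532)
f=lambda x,y:onz(C,x/2.2+200,y/2.2+70,.034)[:2]
for p,q in(((303,290),(369,550)),((381,268),(440,532))):
  d=f(*p)-f(*q);print(np.arctan2(-d[0],d[1]))
E
```

```text
[0.55086044 0.08373605] [0.49597808 0.06733426] [0.52341926 0.07553516] 0.05728081651222361 0.29040468511679374
0.30037759648873114
0.306799103180044
```

Call:
jog_arm(commands=[[[-0.001,0.0025,0,0],[-0.001,0.0025,0,0],[-0.001,0.002,0,0],[0,0,0,0],[0,0,0,0]]])

```text
time: 5.75
ee_pos: [0.4976, 0.0561, 0.0125]
ee_rot: [[-0.041, 0.999, -0.0], [0.999, 0.041, 0.0], [0.0, -0.0, -1.0]]
ft_force: [-0.3, -0.6, 0.3]
gripper_width: -0.0
```

```bash
python3 look.py a4
```

```text
5.75 [0.4976 0.0561 0.0125] [-0.3 -0.6  0.3]
tip 0.011 -0.011 [382. 354.]
tip 0.011 0.011 [411. 365.]
tip -0.031 -0.011 [388. 307.]
tip -0.031 0.011 [418. 318.]
```

View pics/a4w.png

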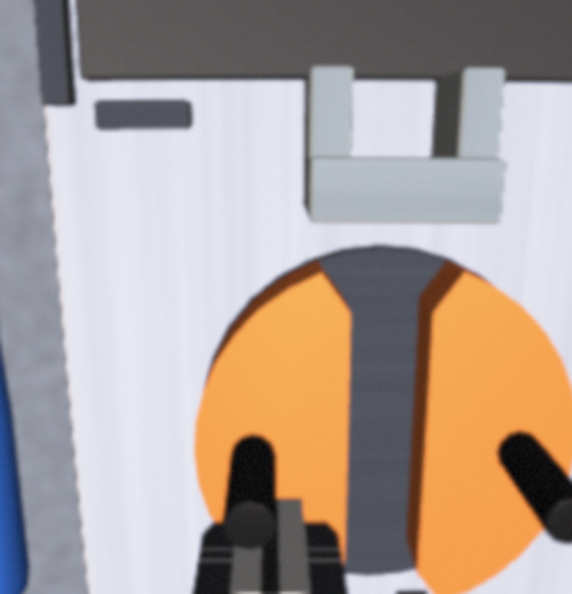

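```bash
python3 - <<'E'
from h import *
st=observe();C=cam('wrist',st)
f=lambda x,y,z=.034:onz(C,x/2.2+200,y/2.2+70,z)[:2]
for p,q in(((350,310),(346,555)),((432,310),(417,560))):
  d=f(*p)-f(*q);print('slot',np.arctan2(-d[0],d[1]))
a=f(565,520,.066);b=f(250,525,.066);d=a-b;print(np.arctan2(d[1],d[0]))
for p,q,z in (((82,78),(480,81),.018),((310,221),(500,221),.045)):
  d=f(*q,z)-f(*p,z);print('ref yaw',np.arctan2(d[1],d[0]))
E
```

```text
slot 0.060610569366064966
slot 0.05422329205019949
0.053163416862724744
ref yaw 0.03447157587335652
ref yaw 0.04572157216075722
```

The slot is now within about 0.02 rad of the bar line. I'll back off the post, rise, and go behind the tab.

Call:
jog_arm(commands=[[[0,-0.012,0,0],[0,0,0.035,0],[0,0,0.035,0],[0.007,-0.04,0,0],[0.007,-0.042,0,0],[0.007,-0.042,0,0],[0.007,-0.042,0,0],[0.007,-0.042,0,0],[0,0,0,0],[0,0,0,0]]])

```text
time: 7.1
ee_pos: [0.5322, -0.1641, 0.0822]
ee_rot: [[-0.04, 0.999, -0.0], [0.999, 0.04, 0.001], [0.001, -0.0, -1.0]]
ft_force: [0.8, 1.1, -0.8]
gripper_width: -0.001
```

```bash
python3 look.py a5
```

```text
7.1 [ 0.5322 -0.1641  0.0822] [ 0.8  1.1 -0.8]
tip 0.011 -0.011 [101. 193.]
tip 0.011 0.011 [125. 203.]
tip -0.031 -0.011 [ 99. 144.]
tip -0.031 0.011 [124. 153.]
```

View pics/a5w.png

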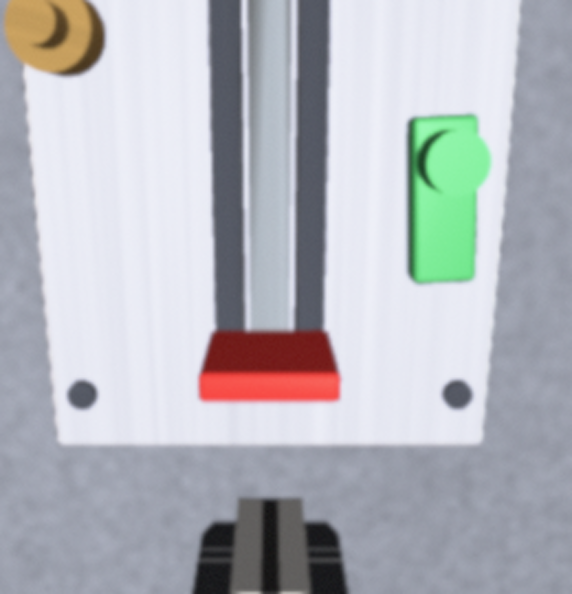

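View pics/a5.png

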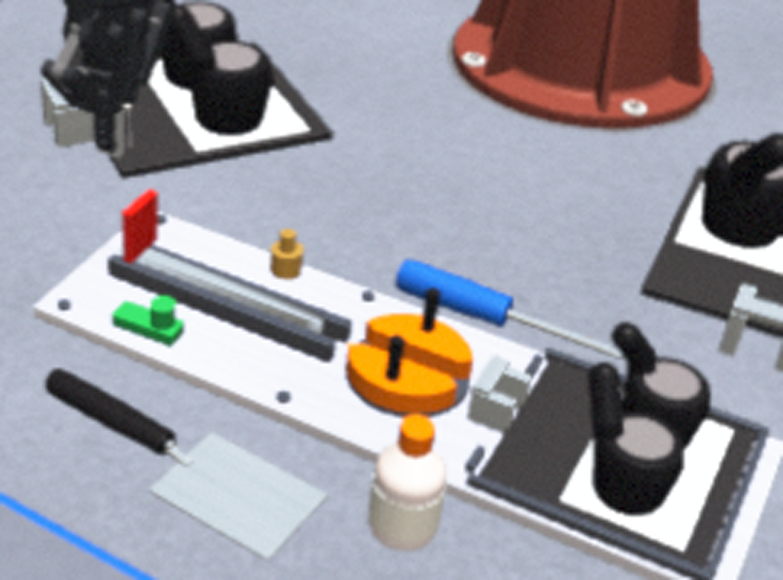

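The tab's rear top edge is at about (323,252). The disc's slot faces the bar.

```bash
python3 - <<'E'
from h import *
st=observe();C=cam('wrist',st)
print('tab rear',onz(C,200+270/2.2,70+401/2.2,.076),'front',onz(C,200+270/2.2,70+373/2.2,.076))
print('tips',onz(C,322.6,297,.113),st['time'],st['ee_pos'])
E
```

```text
tab rear [ 0.53319144 -0.14439176  0.076     ] front [ 0.53288048 -0.13696299  0.076     ]
tips [ 0.53341523 -0.15267961  0.113     ] 7.2 [ 0.53248102 -0.1633344   0.08242304]
```

Call:
jog_arm(commands=[[[0,-0.005,-0.023,0],[0,0,-0.023,0],[0,0,-0.022,0],[0,0,0,0],[0,0,0,0]]])

```text
time: 7.82
ee_pos: [0.5331, -0.1688, 0.0155]
ee_rot: [[-0.042, 0.999, 0.001], [0.999, 0.042, -0.0], [-0.001, 0.001, -1.0]]
ft_force: [-0.3, -0.6, 0.4]
gripper_width: 0.004
```

```bash
python3 look.py a6
```

```text
7.825 [ 0.5331 -0.1688  0.0155] [-0.3 -0.6  0.4]
tip 0.011 -0.011 [ 97. 265.]
tip 0.011 0.011 [121. 274.]
tip -0.031 -0.011 [ 96. 220.]
tip -0.031 0.011 [120. 229.]
```

View pics/a6.png

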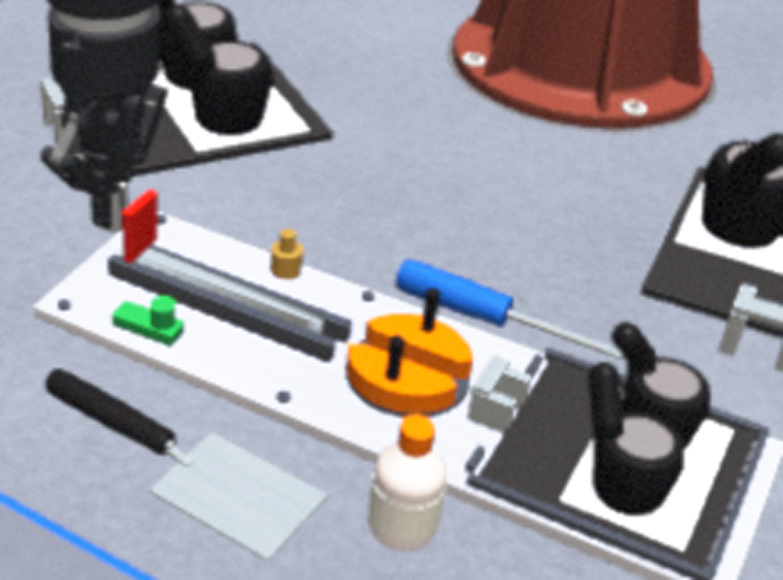

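The tips are behind the tab at mid-height, clear of the plate. I start the push.

Call:
jog_arm(commands=[[[-0.0003,0.008,0,0],[-0.0003,0.008,0,0],[-0.0003,0.008,0,0],[-0.0003,0.008,0,0],[-0.0004,0.008,0,0],[-0.0004,0.008,0,0],[-0.0004,0.008,0,0],[-0.0004,0.008,0,0],[0,0,0,0]]])

```text
time: 9.05
ee_pos: [0.5294, -0.1041, 0.0141]
ee_rot: [[-0.042, 0.999, -0.001], [0.999, 0.042, 0.001], [0.001, -0.001, -1.0]]
ft_force: [-0.8, 0.2, 0.3]
gripper_width: -0.002
```

```bash
python3 look.py a7
```

```text
9.05 [ 0.5294 -0.1041  0.0141] [-0.8  0.2  0.3]
tip 0.011 -0.011 [170. 294.]
tip 0.011 0.011 [195. 304.]
tip -0.031 -0.011 [170. 248.]
tip -0.031 0.011 [196. 258.]
```

View pics/a7w.png

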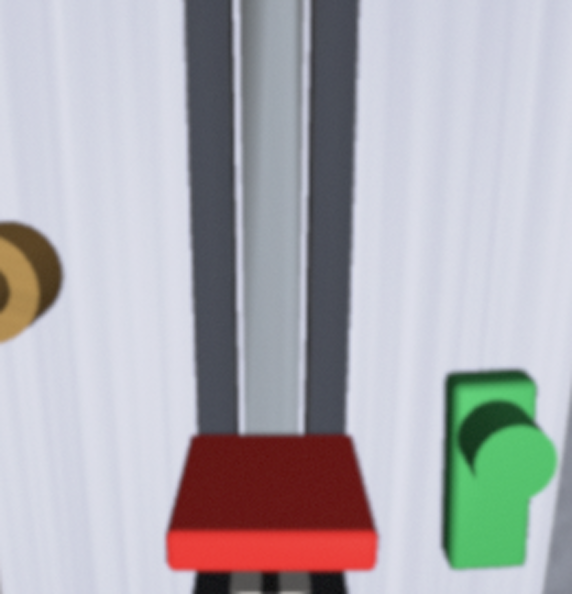

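Call:
jog_arm(commands=[[[-0.0003,0.008,0,0],[-0.0003,0.008,0,0],[-0.0003,0.008,0,0],[-0.0003,0.008,0,0],[-0.0003,0.008,0,0],[-0.0003,0.008,0,0],[-0.0003,0.008,0,0],[-0.0003,0.008,0,0],[-0.0003,0.008,0,0],[0,0,0,0]]])

```text
time: 10.4
ee_pos: [0.5275, -0.0323, 0.0146]
ee_rot: [[-0.042, 0.999, 0.001], [0.999, 0.042, 0.001], [0.001, 0.001, -1.0]]
ft_force: [0.2, -0.0, -0.6]
gripper_width: -0.001
```

```bash
python3 look.py a8
```

```text
10.4 [ 0.5275 -0.0323  0.0146] [ 0.2 -0.  -0.6]
tip 0.011 -0.011 [253. 328.]
tip 0.011 0.011 [280. 338.]
tip -0.031 -0.011 [256. 281.]
tip -0.031 0.011 [283. 292.]
```

View pics/a8w.png

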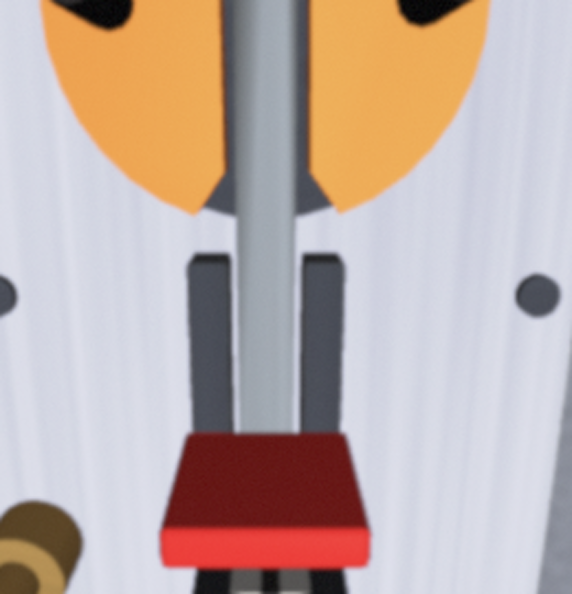

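View pics/a8.png

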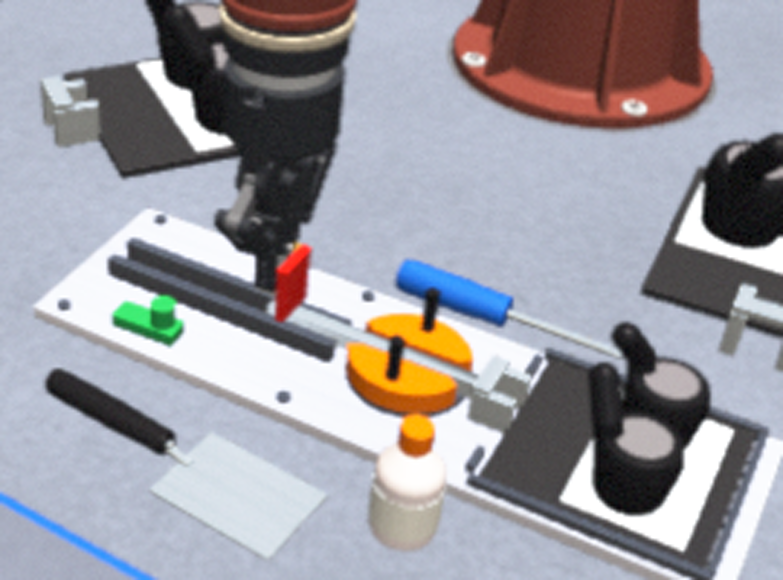

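```bash
python3 - <<'E'
from h import *
st=observe();C=cam('wrist',st)
f=lambda x,y,z:onz(C,200+x/2.2,70+y/2.2,z)
print('tab rear',f(265,568,.076),'front',f(265,528,.076),'front base',f(265,434,.032),'rail end',f(265,255,.028),st['ft_force'])
E
```

```text
tab rear [ 0.52750283 -0.0191197   0.076     ] front [ 0.52720054 -0.01139012  0.076     ] front base [ 0.52711075 -0.01298813  0.032     ] rail end [0.52556259 0.02606143 0.028     ] [ 0.2289227   0.18546564 -1.1483241 ]
```

About 12 mm to go. I'll do it slowly, watching the force.

Call:
jog_arm(commands=[[[-0.0002,0.004,0,0],[-0.0001,0.004,0,0],[-0.0001,0.003,0,0],[0,0.002,0,0],[0,0,0,0]]])

```text
time: 11.12
ee_pos: [0.527, -0.0214, 0.0147]
ee_rot: [[-0.04, 0.999, 0.0], [0.999, 0.04, -0.003], [-0.003, 0.0, -1.0]]
ft_force: [0.9, -8.6, 0.2]
gripper_width: -0.0
```

```bash
python3 look.py a9
```

```text
11.125 [ 0.527  -0.0214  0.0147] [ 0.9 -8.6  0.2]
tip 0.011 -0.011 [267. 333.]
tip 0.011 0.011 [294. 344.]
tip -0.031 -0.011 [269. 286.]
tip -0.031 0.011 [297. 297.]
```

View pics/a9w.png

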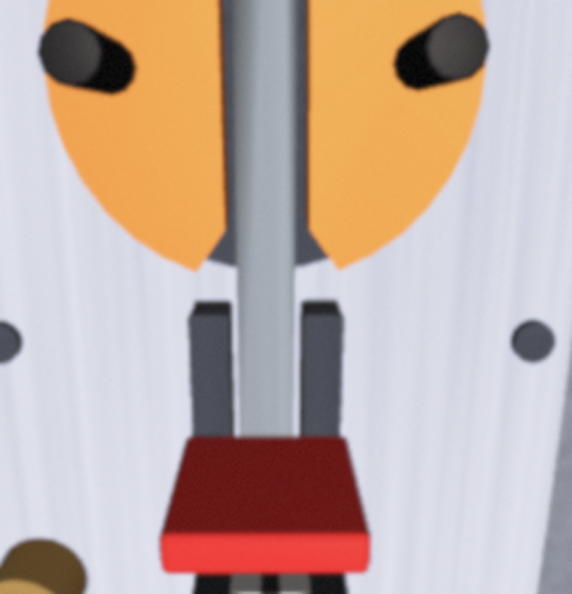

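The force has risen to 8.6 N, which suggests buffer contact. I'll measure, then press another 3 mm to be sure.

```bash
python3 - <<'E'
from h import *
st=observe();C=cam('wrist',st)
f=lambda x,y,z:onz(C,200+x/2.2,70+y/2.2,z)
print('tab rear',f(265,572,.076),'front base',f(265,437,.032),'rail end',f(265,302,.028),st['ft_force'])
E
```

```text
tab rear [ 0.52698959 -0.00825201  0.076     ] front base [ 0.52657343 -0.00217348  0.032     ] rail end [0.52542767 0.02750652 0.028     ] [-0.20939954 -7.67756291  0.45706535]
```

Call:
jog_arm(commands=[[[0,0.0015,0,0],[0,0.0015,0,0],[0,0,0,0]]])

```text
time: 11.6
ee_pos: [0.5271, -0.0215, 0.0148]
ee_rot: [[-0.038, 0.999, -0.0], [0.999, 0.038, -0.008], [-0.008, -0.0, -1.0]]
ft_force: [-0.6, -24.6, -1.4]
gripper_width: -0.0
```

The bar stopped and the force climbed to about 25 N, so it is on the stop. I back off, rise and look.

Call:
jog_arm(commands=[[[0,-0.005,0,0],[0,-0.01,0,0],[0,0,0.04,0],[0,0,0.04,0],[0,-0.02,0.05,0],[0,-0.02,0.05,0],[0,0,0,0],[0,0,0,0],[0,0,0,0]]])

```text
time: 12.72
ee_pos: [0.526, -0.0714, 0.1928]
ee_rot: [[-0.041, 0.999, -0.002], [0.999, 0.041, 0.001], [0.001, -0.002, -1.0]]
ft_force: [-0.5, -0.7, -0.2]
gripper_width: 0.002
```

```bash
python3 look.py b1; python3 - <<'E'
from h import *
im=grab_frame('top');save('topb',cv2.resize(im[215:315,145:385],None,fx=3.3,fy=3.3,interpolation=cv2.INTER_CUBIC))
E
```

```text
12.725 [ 0.526  -0.0714  0.1928] [-0.5 -0.7 -0.2]
tip 0.011 -0.011 [214.  94.]
tip 0.011 0.011 [243. 103.]
tip -0.031 -0.011 [215.  36.]
tip -0.031 0.011 [246.  45.]
```

View pics/b1w.png

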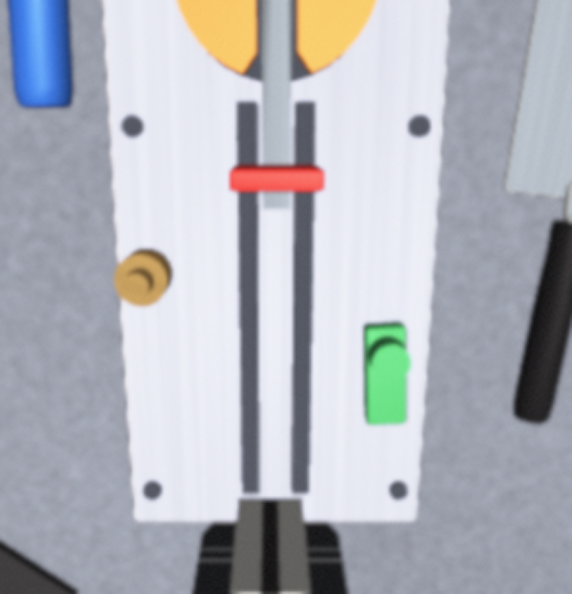

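View pics/b1.png

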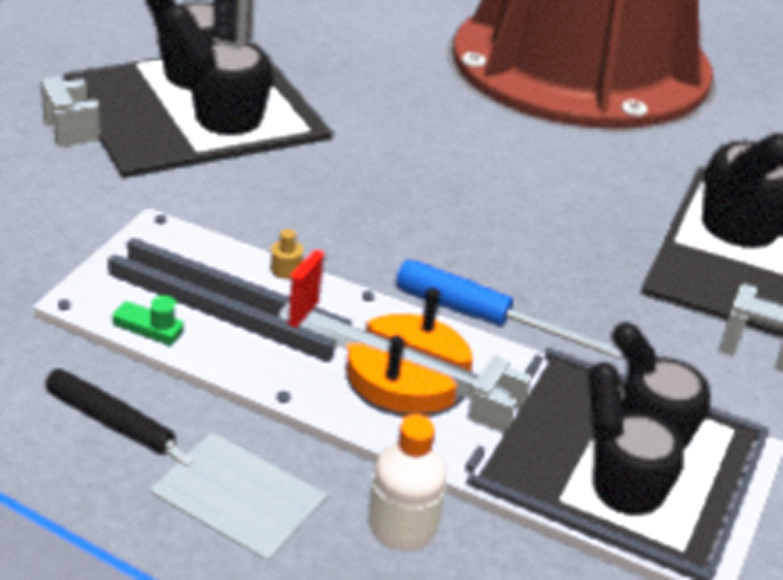

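```bash
python3 - <<'E'
from h import *
st=observe();C=cam('wrist',st)
f=lambda x,y,z:onz(C,200+x/2.2,70+y/2.2,z)[1]
print('rail',f(277,102,.028),f(277,492,.028),'bar rear',f(277,207,.032),'tab rear',f(277,191,.076))
E
```

```text
rail 0.02352460037017863 -0.15966727082066645 bar rear -0.019955832994529625 tab rear -0.009682280824194311
```

Call:
jog_arm(commands=[[[0,0.02,0.02,0],[-0.001,0.04,0,0],[-0.001,0.04,0,0],[-0.001,0.04,0,0],[0,0,0,0],[0,0,0,0],[0,0,0,0]]])

```text
time: 13.75
ee_pos: [0.5239, 0.0674, 0.2147]
ee_rot: [[-0.04, 0.999, 0.0], [0.999, 0.04, -0.0], [-0.0, 0.0, -1.0]]
ft_force: [-0.4, -0.8, -0.1]
gripper_width: -0.005
```

```bash
python3 look.py b2
```

```text
13.75 [0.5239 0.0674 0.2147] [-0.4 -0.8 -0.1]
tip 0.011 -0.011 [411. 127.]
tip 0.011 0.011 [446. 137.]
tip -0.031 -0.011 [419.  64.]
tip -0.031 0.011 [455.  74.]
```

View pics/b2w.png

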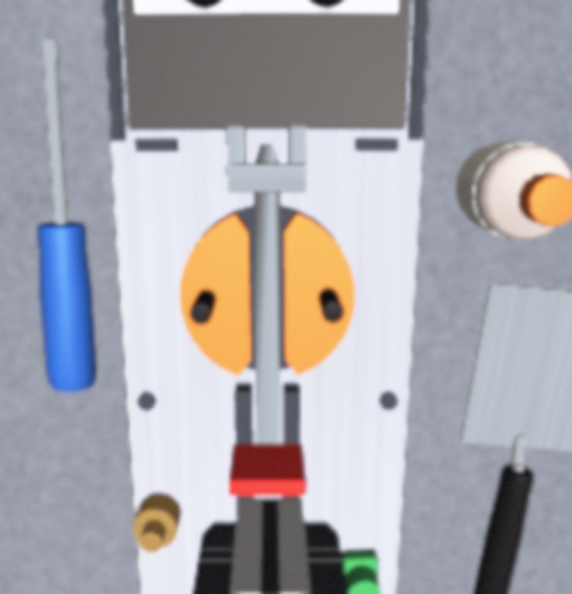

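The nose tip shows beyond the staple at crop (267,147), the tab is at the home position and the disc is straight. I'll compare the tray and bystanders with the first scene picture, then hand in.

```bash
python3 - <<'E'
from h import *
im=cv2.cvtColor(grab_frame('scene'),cv2.COLOR_RGB2GRAY);o=cv2.imread('pics/scene0.png',0)
for n,(x0,y0,x1,y1) in dict(tray=(435,275,510,340),driver=(397,248,440,272),glue=(385,300,415,350),scraper=(275,285,375,350),clip=(298,258,325,280),nozzle=(352,238,366,258),spool=(160,200,215,245),gear=(222,185,250,206)).items():
  t=o[y0:y1,x0:x1];w=im[y0-6:y1+6,x0-6:x1+6];r=cv2.matchTemplate(w,t,cv2.TM_CCOEFF_NORMED);_,m,_,l=cv2.minMaxLoc(r);print(n,round(m,3),l[0]-6,l[1]-6)
from cell import hand_in
print(observe()['time'],hand_in())
E
```

```text
tray 0.999 0 0
driver 0.823 0 0
glue 0.999 0 0
scraper 0.999 0 0
clip 0.999 0 0
nozzle 0.564 0 0
spool 0.999 0 0
gear 0.999 0 0
the job is handed in; nothing more can be done
13.9 None
```

I turned the disc clockwise about 1.1 rad with shut fingertips on its near post. I then pushed the bar home by its red tab, backed off, rose clear and handed in at about 13.9 s.

**Last checks**
- **Slot:** it measured within about 0.02 rad of the bar line before the push. With the bar through, both halves of the disc look straight.
- **Bar:** the tab's rear face is at about dock y -83.5 mm (home is -84). The bar's rear end is at about -94 mm (home is -95). The nose shows past the staple. These readings are good to 1–2 mm.
- **Force:** it rose to about 25 N against the stop with no further motion, which agrees with the bar being home.
- **Tray and things around it:** the tray, glue, scraper, clip, spool and gear match the first scene picture with no shift.

**Disagreements**
- **Fingertips:** the pictures show the shut fingertips about 31 mm behind the reported TCP, while `bot.tip_reach` says 11 mm ahead. I went by the pictures, and the contacts agreed with that.
- **Driver and nozzle:** their picture matches were weak (0.82 and 0.56), though at zero shift. The arm or tab was probably partly in view there. Both look in place in the pictures, and I felt no contact with them.

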